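# Cap the adhesive keg with its camlock cap

## Task

Close the adhesive keg airtight with its camlock cap: with both cam arms still open, push the cap down onto the grooved adaptor on the keg's lid until you feel it bottom on its seal, ending with a steady push of 20 to 25 N (more crushes the seal), and let go of it. Then swing one cam arm right down to its stop, and after it the other, pressing an arm with no more than 25 N, and leave the things around the keg where they are.

Things in the scene. Friction and masses are not known exactly. Their poses are not given: they have to be found in the camera images.
- keg: Squat grey steel keg, 156 mm across and 96 mm tall, standing fixed (full, heavy) on the worktop; origin at the centre of its underside. From the middle of its lid rises a steel nipple (29 mm across) with a hexagon (43 mm across, 138 to 148 mm above the worktop) and on it the grooved adaptor.
- adaptor_top (a point): Centre of the upper end of the adaptor, 190 mm above the worktop; the adaptor's axis is vertical. The adaptor is a round steel plug 40 mm across: 3 mm of chamfer at the top (down to 35 mm across), a lip 13 mm tall, below it a groove 20 mm tall and 30 mm across at its narrowest, then 9 mm of 40 mm diameter again.
- cap_center (a point): Centre, half-way up, of the loose camlock cap, an aluminium cup that stands mouth down: 52 mm across, 48 mm tall, about 0.36 kg with its arms; this point is 24 mm above the mouth and 24 mm below the flat top. z up; x runs through the two cam arms (arm a at +x, b at -x); along y it is gripped by its two plain sides, 52 mm apart.
- cap_mouth (a point): Centre of the cap's mouth, 24 mm below cap_center; bore 42 mm. Once the adaptor is about 28 mm inside, a lip seal grips it and the cap must be pushed with 3 to 10 N. The adaptor's end then bottoms on the stiff rubber face seal at 33.6 to 37.7 mm, differing from start to start with the wear of the seal, which no reading shows. Both arms down hold it at 34 to 39 mm.
- cam_a_hinge (a point): Middle of the hinge pin of cam arm a, 28 mm from the cap's axis on its +x side and 14 mm above its mouth; the pin lies along the cap's y.
- cam_b_hinge (a point): The same for cam arm b, on the cap's -x side.
- cam_a_tip (a point): Point on cam arm a, 50 mm from its hinge pin. The arm is a lever 12 mm wide and 6 mm thick, 58 mm long from the pin, with a 17 mm wire ring at its end (69 mm from the pin in all).
- cam_b_tip (a point): The same on cam arm b.
- cam_a (a joint): Angle of cam arm a, rad: at 0 it points outward and 0.61 rad above level, at 0.61 level, at its stop, 2.14, it hangs straight down beside the adaptor, 88 deg below level. Stiff hinge (0.12 N m), stays where it is left. From about 1.0 rad its cam works in the groove and squeezes the seal (4 to 15 N at the tip point), then goes over centre and holds. The cam finds the groove only if the cap is well on.
- cam_b (a joint): The same for cam arm b.
- glue_tin: Small adhesive tin, 72 mm across, 108 mm tall, black lid; bystander; origin under its centre.
- glue_brush: Flat glue brush with a red handle, 158 mm long, lying; bystander; origin under its centre.
- sanding_sleeve: Green-blue abrasive sleeve, 61 mm across, 64 mm tall, standing; bystander; origin under its centre.
- tape_roll: Roll of masking tape, 105 mm across, 19 mm tall, lying flat; bystander; origin under its centre.
Things that resemble listed ones, but are neither listed nor needed, are in the scene too. Leave any turquoise look-alike of the part that bears cap_center alone.

How it is judged:
By the outcome, as a careful person would: the job done as asked, in the order asked, and still so for the second after the job is handed in, with the robot touching nothing.
It also fails if it takes over 72 s, if anything falls off the work surface, if the arm or the gripper's body presses on something with over 40 N, if the wrist force passes 120 N, or if a joint passes its speed limit or range.

## Robot

A 7-joint arm with a two-finger parallel gripper is mounted at the origin on a cart in front of the work surface, level with it; the furniture and walls round the work are solid. World frame = base frame: x ahead of the robot, y to its left, z up, the work surface at z = 0. Lengths are in m, angles in rad, forces in N, time in s.
With the tool pointing down it reaches from about 0.425 to 0.925 m from the base axis. Payload 6.8 kg.
Tool frame: the origin (TCP) lies on the centre line of the jaws, within the pads' length; the fingertips stand 14 mm ahead of it and the grasp point (between the pads) lies 5 mm behind it (r.tips_ahead is the distance from the TCP to the fingertips, in m); z points along the fingers, y is the line along which they close (so a half turn about z gives the same grasp; the last joint's range is limited). The gripper opens to 85 mm and grips with 20 to 120 N. Pads are 22 mm wide; open, the fingers measure 114 mm over their backs; the gripper's body (76 mm by 85 mm) begins 54 mm behind the grasp point. The pads swing forward as they close: fully open they stand 13 mm farther back than shut.
Start: joints at [-1.245, 0.477, 0.022, 1.555, -0.011, 1.109, -0.083], TCP at [0.284, 0.612, 0.245] pointing down, gripper open.
Joint ranges: [-2.96, 2.96], [-0.34, 2.1], [-1.41, 1.46], [0.24, 2.44], [-1.37, 4.51], [0.17, 1.92], [-2.96, 2.96]. Speed limits (rad/s): [2.39, 2.39, 3.14, 3.14, 3.14, 3.14, 3.14].

## Interface

Orientations are given as a rotation vector (axis times angle).
In Python, from bench import r, eyes gives the robot as it stands.
- The arm moves only by the tool step_arm, never from a script. Its argument "rows" is a list of rows, each a list of 6 numbers: the shift along the world's x, y, z in units of 60 cm (1.0 is 60 cm), then the turn, a rotation vector about the world's x, y, z in units of pi rad (1.0 is pi rad). In form: [[x, y, z, rx, ry, rz], ...]. A call has 1 to 5 rows; each row is the pose to reach, as a shift and turn from the pose commanded when the call began, turning the shorter way round; what a row does not reach only later rows make up. A row lasts 1/12 s, in which the tool goes at most 41.7 mm and 7.16 degrees, less where a joint would pass 70% of its speed; a pose out of reach is approached as far as the arm can. A call with a number of a shift or a turn outside -1 to 1 is refused whole. A call with a gripper value outside its range is refused whole. "jaw" is the closure, from 0 (fully open) to 1 (shut), set as the call begins (left out, the last holds). The fingers move at their own pace and stop on an object; "squeeze" is the grip in N (left out, the last holds). Time passes only in rows, so rows that repeat a pose let the fingers close. It gives the time, the measured TCP pose, the force, the opening and the grip force at its end, in the units of the state.
- r.get_obs(): the state, without advancing time (a new reading comes with each control period).
- eyes.grab_frame(name): name is "scene" or "top"; returns the picture (400x640x3 uint8, red, green, blue); there is no depth.
- eyes.camera_info(name): a dict with "mtx" (3x3 intrinsics, pixels), "extrinsics" (4x4, takes a point from camera to world coordinates). Camera axes: x right, y down, z forward; pixel columns grow to the right and rows downward; lengths in m; the calibration is good to about 2 mm. A picture is of the moment at which its call begins. camera_info takes no time and is no camera call.
- r.hand_in(): hands the job in; it is judged then, once.
The state is a dict: "clock": time; "joints": joint angles; "qvel": joint speeds; "tau": joint torques, N m; "tcp_pos": TCP position; "orientation": TCP orientation; "contact_force": force on the tool from outside, world axes, zero at the start; "moment": the same for the moment, N m; "grip_width": finger opening in m; "gripper_force": force on a finger pad.
Only numpy, scipy, OpenCV 4.12 (cv2) and the standard library are available. Lean on these libraries where they do the work, as an engineer would, in place of code of your own. Each camera call takes 0.05 s, during which the arm holds its last target. There are 200 camera calls.

## Working session

There is one attempt and no reset: what is moved stays moved. The work goes in short steps, Python scripts to look and compute and a tool call to move; the robot and the scene stay as the last step left them, time stands still between calls to the robot, and variables do not carry over. Pictures are saved under pics/ and viewed, at most 10 in all, crops included, and the job is handed in when it is done.

Besides the shell and the picture viewer there is one more tool, called after "Call:" by a JSON object that holds its "api" and its "payload". step_arm: Moves the arm, as the interface text tells. Shifts and turns lie within -1 to 1; 1 stands for 60 cm of shift or pi rad of turn. Its arguments: {"type":"object","properties":{"rows":{"type":"array"},"jaw":{"type":"number"},"squeeze":{"type":"number"}},"required":["rows"]}

```bash
ls; mkdir -p pics; cat > h.py <<'E'
import numpy as np, cv2
from bench import r, eyes
def shot(n,f=None):
    im=np.array(eyes.grab_frame(n)); 
    if f: cv2.imwrite('pics/'+f,im[:,:,::-1])
    return im
def ray(n,u,v):
    c=eyes.camera_info(n);K=np.array(c['mtx']);T=np.array(c['extrinsics'])
    d=T[:3,:3]@np.linalg.inv(K)@[u,v,1.]
    return T[:3,3],d/np.linalg.norm(d)
def onz(n,u,v,z):
    o,d=ray(n,u,v);return o+d*(z-o[2])/d[2]
def proj(n,p):
    c=eyes.camera_info(n);K=np.array(c['mtx']);T=np.linalg.inv(np.array(c['extrinsics']))
    q=K@(T[:3,:3]@np.array(p)+T[:3,3]);return q[:2]/q[2]
def tri(a,b):
    (o1,d1),(o2,d2)=ray(*a),ray(*b)
    t=np.linalg.lstsq(np.c_[d1,-d2],o2-o1,rcond=None)[0]
    p,q=o1+d1*t[0],o2+d2*t[1];return (p+q)/2,np.linalg.norm(p-q)
E
python3 - <<'E'
from h import *
for n in('scene','top'):
    shot(n,n+'0.png');c=eyes.camera_info(n);print(np.round(c['mtx'],1).tolist(),np.round(c['extrinsics'],3).tolist())
print(r.get_obs())
E
```

```text
pics
[[435.7, 0.0, 314.0], [0.0, 435.7, 202.3], [0.0, 0.0, 1.0]] [[0.736, -0.478, 0.48, -0.047], [-0.677, -0.538, 0.502, -0.643], [0.018, -0.694, -0.72, 1.052], [0.0, 0.0, 0.0, 1.0]]
[[419.0, 0.0, 316.4], [0.0, 419.0, 201.5], [0.0, 0.0, 1.0]] [[-0.018, -0.991, 0.133, 0.415], [-1.0, 0.019, 0.006, -0.016], [-0.009, -0.133, -0.991, 1.31], [0.0, 0.0, 0.0, 1.0]]
{'clock': 0.1, 'joints': array([-1.24511887,  0.4777631 ,  0.02237243,  1.55636157, -0.0115208 ,
        1.10930031, -0.08311103]), 'qvel': array([ 0.00109032, -0.00268065, -0.00017643, -0.00319276,  0.00065112,
        0.00264536, -0.0001023 ]), 'tau': array([ 4.23426289e-03, -5.97762966e+01,  1.61320265e+00, -2.81955510e+01,
        1.27931644e-02,  5.06142183e-03,  1.08805764e-07]), 'tcp_pos': array([0.28350611, 0.6120045 , 0.24438908]), 'orientation': array([-6.76034105e-01, -3.06773828e+00,  2.64771700e-03]), 'contact_force': array([ 0.24578442,  0.42756646, -0.2814087 ]), 'moment': array([0.01556002, 0.01046976, 0.02982743]), 'gripper_force': 0.0, 'grip_width': 0.08547767535712346}
```

View pics/scene0.png

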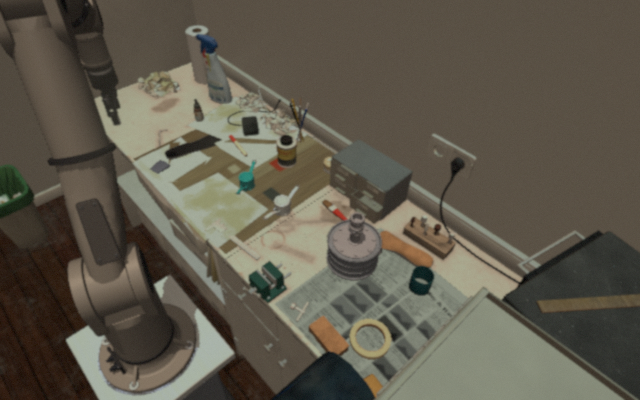

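View pics/top0.png

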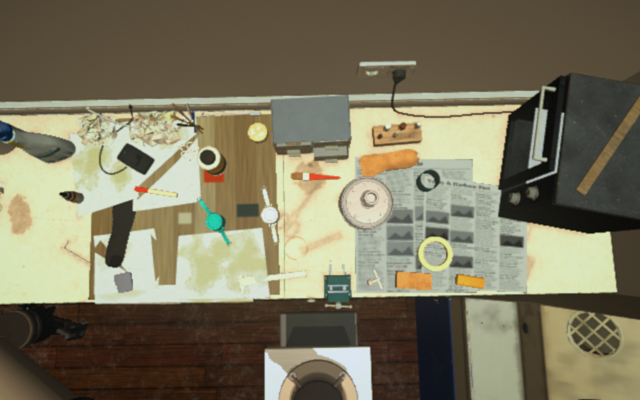

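```bash
python3 - <<'E'
from h import *
t=cv2.imread('pics/top0.png');s=cv2.imread('pics/scene0.png')
f=lambda im,x,y,w,h,k:cv2.resize(im[y:y+h,x:x+w],None,fx=k,fy=k,interpolation=cv2.INTER_CUBIC)
a=f(t,240,180,65,70,6);b=f(t,335,165,65,70,6)
c=f(s,250,170,65,30+0*2,6) if 0 else f(s,250,175,65,45,6);d=f(s,322,205,65,45,6)
cv2.imwrite('pics/crop.png',np.vstack([np.hstack([a,b]),np.hstack([c,d])])[:690])
im=cv2.imread('pics/crop.png');print(im.shape);cv2.imwrite('pics/crop.png',cv2.resize(im,None,fx=.86,fy=.86))
E
```

```text
(690, 780, 3)
```

View pics/crop.png

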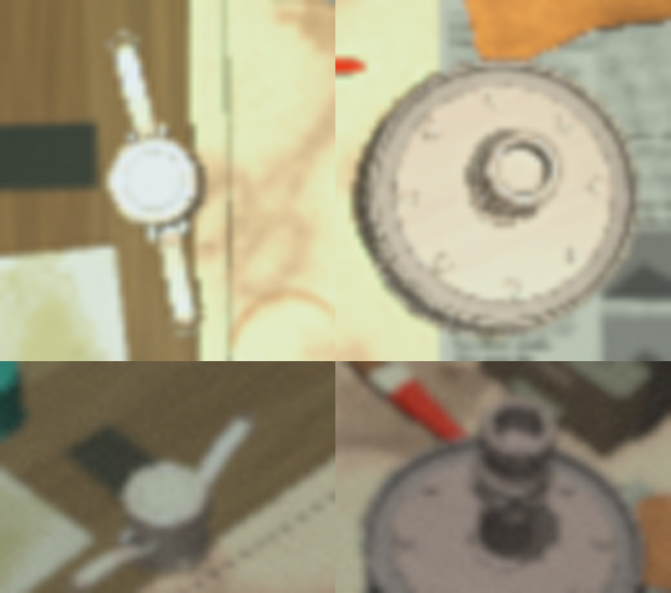

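The crop shows the aluminium cap (top 270,215; scene 282,200), not the turquoise look-alike (top 215,221). Its arms are open toward (264,188) and (276,242). The adaptor end is at top (371,198), scene (357,217).

```bash
python3 - <<'E'
from h import *
a,b=onz('top',269.6,214.7,.048),onz('scene',281.6,200.3,.048)
print('cap',a,b,tri(('top',269.6,214.7),('scene',281.6,200.3)))
im=cv2.imread('pics/top0.png');hsv=cv2.cvtColor(im,cv2.COLOR_BGR2HSV)
sub=(slice(180,250),slice(250,287))
m=np.zeros(im.shape[:2],np.uint8);m[sub]=((hsv[...,1]<45)&(hsv[...,2]>190))[sub]
n,l,s,c=cv2.connectedComponentsWithStats(m);print(s.tolist(),c.round(1).tolist())
z=.014+.024*0+.066*np.sin(.61)+.0
p,q=onz('top',263.6,187.3,z),onz('top',275.7,241.6,z)
d=p-q;print('tips',p,q,np.linalg.norm(d),'angle of a-axis',np.degrees(np.arctan2(d[1],d[0])),(p+q)/2)
print('ad',onz('top',371,197.5,.19),onz('scene',357.1,217,.19),tri(('top',371,197.5),('scene',357.1,217)))
g=cv2.cvtColor(im,cv2.COLOR_BGR2GRAY)
print(onz('top',367,203.5,.096))
from scipy.spatial.transform import Rotation as R
o=r.get_obs();M=R.from_rotvec(o['orientation']).as_matrix();print(M.round(3))
E
```

```text
cap [0.54691535 0.13487528 0.048     ] [0.55020708 0.13289579 0.048     ] (array([0.54839906, 0.13367839, 0.04844734]), np.float64(0.003820768018106565))
[[0, 0, 640, 400, 255449], [263, 189, 6, 17, 61], [271, 205, 1, 1, 1], [261, 207, 17, 16, 214], [271, 223, 5, 3, 9], [269, 224, 1, 2, 2], [250, 228, 14, 22, 205], [272, 228, 5, 14, 49], [281, 245, 2, 5, 8], [286, 248, 1, 2, 2]] [[319.6, 199.4], [265.6, 196.7], [271.0, 205.0], [269.2, 214.6], [273.2, 224.3], [269.0, 224.5], [257.6, 237.3], [274.0, 234.5], [281.6, 247.0], [286.0, 248.5]]
tips [0.63077368 0.15245856 0.05180925] [0.46522945 0.11639299 0.05180925] 0.1694273175393707 angle of a-axis 12.290448081558914 [0.54800156 0.13442577 0.05180925]
ad [ 0.57348725 -0.15602049  0.19      ] [ 0.57642284 -0.15825183  0.19      ] (array([ 0.57490895, -0.15722558,  0.18988062]), np.float64(0.0036182468513170237))
[ 0.56934857 -0.15550115  0.096     ]
[[-0.907  0.42  -0.001]
 [ 0.42   0.907 -0.002]
 [-0.    -0.002 -1.   ]]
```

Call:
{"api": "step_arm", "payload": {"rows": [[0.03,-0.054,-0.01,0,0,0.014],[0.06,-0.108,-0.02,0,0,0.028],[0.09,-0.162,-0.03,0,0,0.042],[0.12,-0.216,-0.04,0,0,0.056],[0.15,-0.27,-0.05,0,0,0.07]], "jaw": 0}}

```text
clock: 0.52
tcp_pos: [0.3741, 0.4486, 0.2147]
orientation: [-0.332, -3.124, 0.001]
contact_force: [0.9, -0.3, 1.1]
grip_width: 0.0858
gripper_force: 0.0
```

Call:
{"api": "step_arm", "payload": {"rows": [[0.03,-0.054,-0.01,0,0,0.014],[0.06,-0.108,-0.02,0,0,0.028],[0.09,-0.162,-0.03,0,0,0.042],[0.12,-0.216,-0.04,0,0,0.056],[0.15,-0.27,-0.05,0,0,0.07]]}}

```text
clock: 0.93
tcp_pos: [0.4641, 0.2866, 0.1848]
orientation: [0.013, -3.141, 0.0]
contact_force: [0.9, -0.5, 0.2]
grip_width: 0.0853
gripper_force: 0.0
```

Call:
{"api": "step_arm", "payload": {"rows": [[0.03,-0.054,-0.01,0,0,0.014],[0.06,-0.108,-0.02,0,0,0.028],[0.09,-0.162,-0.03,0,0,0.042],[0.12,-0.216,-0.04,0,0,0.056],[0.142,-0.257,-0.05,0,0,0.066]]}}

```text
clock: 1.35
tcp_pos: [0.55, 0.1307, 0.1548]
orientation: [0.334, -3.124, 0.002]
contact_force: [0.4, -0.1, -0.4]
grip_width: 0.0854
gripper_force: 0.0
```

Call:
{"api": "step_arm", "payload": {"rows": [[0,0,-0.05,0,0,0],[0,0,-0.1,0,0,0],[0,0,-0.15,0,0,0],[0,0,-0.19,0,0,0],[0,0,-0.212,0,0,0]]}}

```text
clock: 1.77
tcp_pos: [0.5469, 0.1336, 0.0249]
orientation: [0.334, -3.119, 0.001]
contact_force: [-0.7, -0.1, -0.2]
grip_width: 0.0857
gripper_force: 0.0
```

```bash
python3 - <<'E'
from h import *
print(r.get_obs(),r.tips_ahead)
t=shot('top');s=shot('scene')
f=lambda im,x,y,w,h,k:cv2.resize(im[y:y+h,x:x+w,::-1],None,fx=k,fy=k,interpolation=cv2.INTER_CUBIC)
cv2.imwrite('pics/c2.png',np.hstack([f(t,225,175,95,80,4),f(s,235,155,95,80,4)]))
E
```

```text
{'clock': 1.7667, 'joints': array([-0.37223726,  0.59788497,  0.02835569,  1.97264141, -0.02959634,
        0.5760269 ,  1.4601716 ]), 'qvel': array([ 0.01108167,  0.23738456, -0.01575732,  0.0188736 , -0.00570108,
       -0.27358313,  0.00381988]), 'tau': array([ 1.47370244e-01, -5.68724549e+01,  2.18436308e+00, -1.73502034e+01,
        1.80458865e-02,  2.66559399e-02,  3.99870096e-04]), 'tcp_pos': array([0.54691675, 0.13357815, 0.02493035]), 'orientation': array([ 3.33904730e-01, -3.11929403e+00,  1.47686628e-03]), 'contact_force': array([-0.65002879, -0.12500507, -0.1757646 ]), 'moment': array([ 0.00834825, -0.00069183,  0.03087056]), 'gripper_force': 0.0, 'grip_width': 0.08565173705092523} 0.014
```

View pics/c2.png

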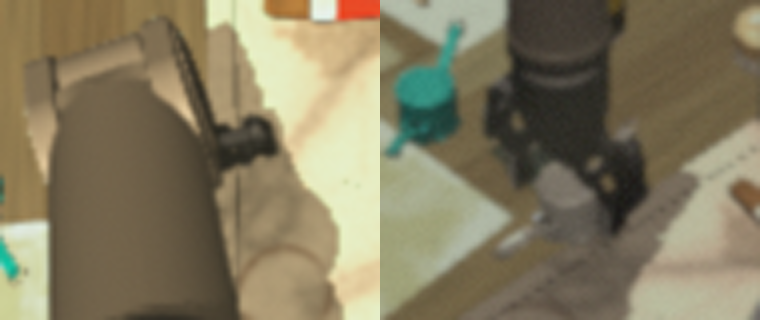

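The scene crop shows the cap between the open fingers at about crop (572,195), so I'll close on it.

Call:
{"api": "step_arm", "payload": {"rows": [[0,0,0,0,0,0],[0,0,0,0,0,0],[0,0,0,0,0,0],[0,0,0,0,0,0],[0,0,0,0,0,0]], "jaw": 1, "squeeze": 70}}

```text
clock: 2.28
tcp_pos: [0.5501, 0.135, 0.0299]
orientation: [-0.334, 3.121, 0.002]
contact_force: [-0.8, 1.2, 5.5]
grip_width: 0.0508
gripper_force: 73.7
```

Call:
{"api": "step_arm", "payload": {"rows": [[0,0,0,0,0,0],[0,0,0,0,0,0],[0,0,0,0,0,0]]}}

```text
clock: 2.53
tcp_pos: [0.5501, 0.135, 0.0298]
orientation: [-0.334, 3.121, 0.002]
contact_force: [-1.3, 1.1, 6.9]
grip_width: 0.0509
gripper_force: 73.7
```

Call:
{"api": "step_arm", "payload": {"rows": [[0,0,0.04,0,0,0],[0,0,0.1,0,0,0],[0,0,0.16,0,0,0],[0,0,0.22,0,0,0],[0,0,0.28,0,0,0]]}}

```text
clock: 2.95
tcp_pos: [0.5482, 0.1339, 0.198]
orientation: [0.334, -3.123, 0.0]
contact_force: [0.6, 1.0, -4.0]
grip_width: 0.0512
gripper_force: 74.3
```

Call:
{"api": "step_arm", "payload": {"rows": [[0.003,-0.024,0.04,0,0,-0.03],[0.006,-0.048,0.08,0,0,-0.06],[0.009,-0.072,0.1,0,0,-0.095],[0.012,-0.096,0.12,0,0,-0.13],[0.012,-0.125,0.12,0,0,-0.165]]}}

```text
clock: 3.37
tcp_pos: [0.5572, 0.0593, 0.2712]
orientation: [0.484, 3.1, 0.004]
contact_force: [0.7, 0.3, -3.4]
grip_width: 0.0504
gripper_force: 74.6
```

Call:
{"api": "step_arm", "payload": {"rows": [[0.003,-0.03,0,0,0,-0.035],[0.006,-0.06,0,0,0,-0.07],[0.009,-0.09,0,0,0,-0.105],[0.012,-0.12,0,0,0,-0.14],[0.015,-0.15,0,0,0,-0.175]]}}

```text
clock: 3.78
tcp_pos: [0.5644, -0.0317, 0.2682]
orientation: [-1.31, -2.855, -0.0]
contact_force: [-0.1, -0.5, -3.3]
grip_width: 0.0508
gripper_force: 74.5
```

Call:
{"api": "step_arm", "payload": {"rows": [[0.003,-0.04,0,0,0,-0.035],[0.006,-0.08,0,0,0,-0.07],[0.009,-0.12,0,0,0,-0.105],[0.013,-0.16,0,0,0,-0.14],[0.017,-0.21,0,0,0,-0.175]]}}

```text
clock: 4.2
tcp_pos: [0.5749, -0.1563, 0.2681]
orientation: [-2.033, -2.394, -0.001]
contact_force: [0.7, 0.7, -3.0]
grip_width: 0.0507
gripper_force: 74.5
```

Call:
{"api": "step_arm", "payload": {"rows": [[0,0,0,0,0,-0.035],[0,0,0,0,0,-0.07],[0,0,0,0,0,-0.105],[0,0,0,0,0,-0.135],[0,0,0,0,0,-0.135]]}}

```text
clock: 4.62
tcp_pos: [0.5747, -0.1565, 0.268]
orientation: [-2.491, -1.913, 0.0]
contact_force: [-0.3, -0.1, -3.6]
grip_width: 0.0508
gripper_force: 74.5
```

```bash
python3 - <<'E'
from h import *
o=r.get_obs();print(o)
t=shot('top');s=shot('scene')
f=lambda im,x,y,w,h,k:cv2.resize(im[y:y+h,x:x+w,::-1],None,fx=k,fy=k,interpolation=cv2.INTER_CUBIC)
cv2.imwrite('pics/c3.png',np.hstack([f(t,320,155,80,95,5),f(s,320,160,80,95,5)]))
E
```

```text
{'clock': 4.6167, 'joints': array([-0.26462446,  0.35749451,  0.55301818,  1.75498745, -0.20927171,
        1.08869849,  0.09676568]), 'qvel': array([ 0.01114487, -0.00239512, -0.0212352 , -0.00339505,  0.01194993,
       -0.00083596,  0.15082315]), 'tau': array([-8.85430234e-02, -4.69406283e+01,  7.17518225e+00, -2.86805195e+01,
       -8.28025513e-02,  4.17332602e-03, -1.25112142e+00]), 'tcp_pos': array([ 0.57471421, -0.15645302,  0.26798285]), 'orientation': array([-2.49119623e+00, -1.91282062e+00,  3.59682036e-04]), 'contact_force': array([-0.26891993, -0.07632313, -3.57706023]), 'moment': array([-0.00646072, -0.00388276,  0.00096726]), 'gripper_force': 74.50093047693372, 'grip_width': 0.05079644860916063}
```

View pics/c3.png

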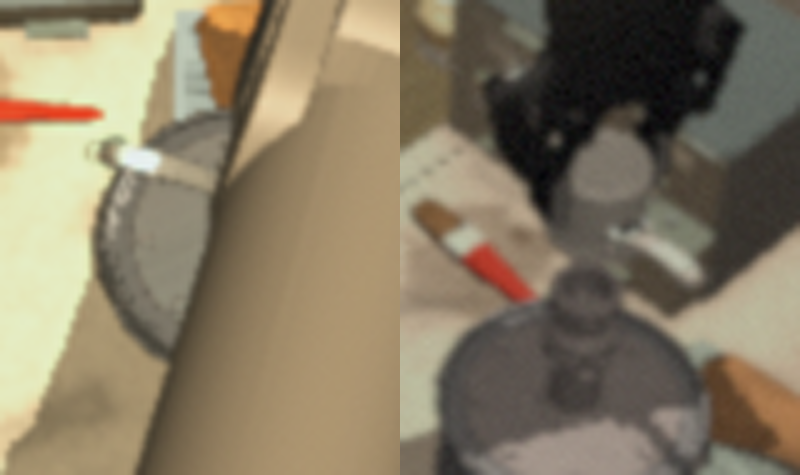

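The scene crop shows the cap in the jaws (top centre at about px 362,193) above the adaptor (px 357,217), with arm b visible in the top view at about (340,185).

```bash
python3 - <<'E'
from h import *
print('tcp->top',proj('scene',[.5747,-.1565,.286]),'adaptor exp',proj('scene',[.575,-.157,.19]), 'mouth',proj('scene',[.5747,-.1565,.238]))
im=shot('scene')[160:215,345:385];print((im.mean(2).astype(int))[20:50:3,3:38:1].tolist())
print(onz('scene',362.4,193,.286))
E
```

```text
tcp->top [359.53721852 191.32925413] adaptor exp [356.39188236 217.00308584] mouth [357.80636058 204.5343243 ]
[[24, 19, 25, 22, 19, 17, 13, 13, 19, 19, 18, 18, 14, 15, 22, 23, 23, 31, 42, 46, 35, 20, 15, 17, 17, 18, 16, 15, 19, 21, 19, 18, 16, 22, 41], [26, 19, 20, 17, 23, 23, 28, 34, 28, 23, 22, 26, 38, 54, 65, 66, 67, 65, 62, 62, 50, 26, 21, 11, 10, 14, 11, 16, 36, 60, 77, 78, 84, 89, 96], [19, 28, 43, 44, 27, 19, 14, 15, 13, 16, 42, 80, 103, 112, 111, 103, 92, 85, 69, 40, 19, 13, 16, 23, 34, 33, 36, 60, 81, 95, 97, 98, 99, 104, 100], [21, 27, 44, 46, 29, 18, 24, 45, 66, 84, 96, 110, 113, 113, 116, 116, 115, 114, 114, 110, 93, 68, 39, 37, 54, 57, 72, 81, 80, 81, 93, 110, 110, 107, 99], [17, 14, 20, 19, 18, 30, 63, 92, 110, 114, 114, 114, 115, 114, 115, 117, 116, 115, 117, 110, 110, 108, 83, 61, 58, 56, 67, 83, 91, 88, 81, 69, 67, 71, 77], [13, 17, 20, 28, 39, 59, 89, 109, 113, 112, 112, 115, 116, 117, 117, 115, 117, 117, 116, 113, 116, 107, 85, 69, 70, 69, 65, 63, 69, 68, 68, 67, 66, 68, 66], [17, 21, 35, 54, 64, 67, 82, 102, 114, 119, 119, 120, 124, 120, 119, 122, 120, 122, 113, 105, 99, 89, 86, 86, 74, 69, 65, 64, 65, 66, 65, 68, 64, 66, 69], [30, 26, 42, 55, 63, 62, 70, 80, 82, 85, 90, 89, 91, 94, 92, 93, 89, 87, 85, 83, 85, 101, 110, 113, 115, 109, 102, 90, 78, 71, 65, 68, 67, 66, 63], [116, 74, 60, 65, 62, 68, 78, 81, 85, 83, 85, 87, 89, 92, 95, 90, 85, 78, 72, 87, 119, 138, 131, 120, 113, 110, 111, 113, 116, 113, 108, 94, 79, 70, 62], [116, 102, 88, 85, 81, 81, 84, 83, 87, 84, 87, 87, 86, 98, 127, 142, 138, 134, 139, 146, 152, 155, 155, 145, 138, 132, 124, 119, 120, 118, 117, 118, 115, 107, 90]]
[ 0.5757216  -0.16535282  0.286     ]
```

Call:
{"api": "step_arm", "payload": {"rows": [[0,0,-0.025,0,0,0],[0,0,-0.05,0,0,0],[0,0,-0.07,0,0,0],[0,0,-0.07,0,0,0]]}}

```text
clock: 5.1
tcp_pos: [0.5737, -0.156, 0.2235]
orientation: [-2.484, -1.917, 0.005]
contact_force: [-0.8, 0.7, -4.8]
grip_width: 0.0509
gripper_force: 74.5
```

Call:
{"api": "step_arm", "payload": {"rows": [[0,0,-0.005,0,0,0],[0,0,-0.01,0,0,0],[0,0,-0.015,0,0,0]]}}

```text
clock: 5.35
tcp_pos: [0.5759, -0.1569, 0.2177]
orientation: [2.488, 1.917, 0.002]
contact_force: [0.3, 0.5, -0.3]
grip_width: 0.0508
gripper_force: 74.8
```

Call:
{"api": "step_arm", "payload": {"rows": [[0,0,-0.003,0,0,0],[0,0,-0.005,0,0,0],[0,0,-0.005,0,0,0]]}}

```text
clock: 5.6
tcp_pos: [0.5765, -0.156, 0.2147]
orientation: [2.487, 1.918, 0.004]
contact_force: [2.3, 2.2, -2.2]
grip_width: 0.0508
gripper_force: 74.8
```

Call:
{"api": "step_arm", "payload": {"rows": [[0.001,0.001,-0.004,0,0,0],[0.001,0.001,-0.01,0,0,0],[0.001,0.001,-0.015,0,0,0],[0.001,0.001,-0.015,0,0,0]]}}

```text
clock: 5.93
tcp_pos: [0.5763, -0.1555, 0.2044]
orientation: [2.488, 1.918, 0.001]
contact_force: [5.6, 2.0, -6.4]
grip_width: 0.0506
gripper_force: 74.4
```

Call:
{"api": "step_arm", "payload": {"rows": [[0.002,0.001,-0.004,0,0,0],[0.002,0.001,-0.01,0,0,0],[0.002,0.001,-0.014,0,0,0],[0.002,0.001,-0.014,0,0,0]]}}

```text
clock: 6.27
tcp_pos: [0.5765, -0.1556, 0.1958]
orientation: [-2.488, -1.917, 0.002]
contact_force: [2.1, 1.1, -4.0]
grip_width: 0.0507
gripper_force: 74.6
```

Call:
{"api": "step_arm", "payload": {"rows": [[0.001,0,-0.003,0,0,0],[0.001,0,-0.006,0,0,0],[0.001,0,-0.008,0,0,0],[0.001,0,-0.008,0,0,0]]}}

```text
clock: 6.6
tcp_pos: [0.5774, -0.1557, 0.1918]
orientation: [-2.489, -1.917, 0.001]
contact_force: [-0.6, -0.1, -2.1]
grip_width: 0.0507
gripper_force: 74.8
```

Call:
{"api": "step_arm", "payload": {"rows": [[0,0,-0.002,0,0,0],[0,0,-0.003,0,0,0],[0,0,-0.003,0,0,0]]}}

```text
clock: 6.85
tcp_pos: [0.5779, -0.1556, 0.1906]
orientation: [2.489, 1.917, 0.001]
contact_force: [-2.0, 1.4, 3.1]
grip_width: 0.0506
gripper_force: 75.2
```

Call:
{"api": "step_arm", "payload": {"rows": [[0,0,-0.002,0,0,0],[0,0,-0.003,0,0,0],[0,0,-0.003,0,0,0]]}}

```text
clock: 7.1
tcp_pos: [0.5779, -0.1553, 0.1883]
orientation: [2.488, 1.917, 0.001]
contact_force: [0.3, 1.4, 0.4]
grip_width: 0.0511
gripper_force: 75.2
```

Call:
{"api": "step_arm", "payload": {"rows": [[0,0,-0.002,0,0,0],[0,0,-0.003,0,0,0],[0,0,-0.003,0,0,0]]}}

```text
clock: 7.35
tcp_pos: [0.5777, -0.1553, 0.1861]
orientation: [-2.488, -1.918, 0.0]
contact_force: [-0.5, 2.8, -1.7]
grip_width: 0.0508
gripper_force: 75.1
```

Call:
{"api": "step_arm", "payload": {"rows": [[0,0,-0.001,0,0,0],[0,0,-0.002,0,0,0],[0,0,-0.002,0,0,0]]}}

```text
clock: 7.6
tcp_pos: [0.5777, -0.1553, 0.1851]
orientation: [-2.488, -1.917, 0.0]
contact_force: [0.7, 3.1, -0.8]
grip_width: 0.0512
gripper_force: 75.1
```

Call:
{"api": "step_arm", "payload": {"rows": [[0,0,-0.001,0,0,0],[0,0,-0.002,0,0,0],[0,0,-0.002,0,0,0]]}}

```text
clock: 7.85
tcp_pos: [0.5777, -0.1554, 0.1839]
orientation: [-2.488, -1.917, -0.0]
contact_force: [0.5, 2.5, 0.2]
grip_width: 0.0508
gripper_force: 75.1
```

Call:
{"api": "step_arm", "payload": {"rows": [[0,0,-0.001,0,0,0],[0,0,-0.002,0,0,0],[0,0,-0.002,0,0,0]]}}

```text
clock: 8.1
tcp_pos: [0.5777, -0.1554, 0.1827]
orientation: [-2.489, -1.917, 0.0]
contact_force: [-0.1, 2.3, 0.2]
grip_width: 0.0507
gripper_force: 75.1
```

Call:
{"api": "step_arm", "payload": {"rows": [[0,0,-0.001,0,0,0],[0,0,-0.0015,0,0,0],[0,0,-0.0015,0,0,0]]}}

```text
clock: 8.35
tcp_pos: [0.5778, -0.1554, 0.1824]
orientation: [-2.488, -1.917, -0.0]
contact_force: [-2.0, 3.6, 4.7]
grip_width: 0.0512
gripper_force: 75.6
```

Call:
{"api": "step_arm", "payload": {"rows": [[0,0,-0.001,0,0,0],[0,0,-0.002,0,0,0],[0,0,-0.002,0,0,0]]}}

```text
clock: 8.6
tcp_pos: [0.5778, -0.1555, 0.1822]
orientation: [-2.488, -1.917, -0.002]
contact_force: [-5.6, 4.6, 12.7]
grip_width: 0.0507
gripper_force: 76.7
```

Call:
{"api": "step_arm", "payload": {"rows": [[-0.001,0.001,-0.001,0,0,0],[-0.001,0.001,-0.0018,0,0,0],[-0.001,0.001,-0.0018,0,0,0]]}}

```text
clock: 8.85
tcp_pos: [0.5778, -0.1554, 0.1821]
orientation: [2.488, 1.916, 0.003]
contact_force: [-6.1, 3.7, 19.2]
grip_width: 0.051
gripper_force: 77.3
```

Call:
{"api": "step_arm", "payload": {"rows": [[0,0,-0.0003,0,0,0],[0,0,-0.0004,0,0,0],[0,0,-0.0004,0,0,0],[0,0,-0.0004,0,0,0]]}}

```text
clock: 9.18
tcp_pos: [0.5778, -0.1555, 0.1821]
orientation: [2.488, 1.916, 0.003]
contact_force: [-6.0, 4.4, 20.3]
grip_width: 0.0508
gripper_force: 77.3
```

Call:
{"api": "step_arm", "payload": {"rows": [[0,0,-0.0001,0,0,0],[0,0,-0.0001,0,0,0],[0,0,-0.0001,0,0,0],[0,0,-0.0001,0,0,0],[0,0,-0.0001,0,0,0]]}}

```text
clock: 9.6
tcp_pos: [0.5778, -0.1555, 0.1821]
orientation: [2.488, 1.916, 0.004]
contact_force: [-6.2, 4.5, 20.3]
grip_width: 0.0505
gripper_force: 77.3
```

Call:
{"api": "step_arm", "payload": {"rows": [[0,0,0,0,0,0],[0,0,0,0,0,0],[0,0,0,0,0,0],[0,0,0,0,0,0],[0,0,0,0,0,0]]}}

```text
clock: 10.02
tcp_pos: [0.5778, -0.1555, 0.1821]
orientation: [2.488, 1.916, 0.003]
contact_force: [-5.6, 4.4, 20.6]
grip_width: 0.051
gripper_force: 77.3
```

Call:
{"api": "step_arm", "payload": {"rows": [[0,0,0,0,0,0],[0,0,0,0,0,0],[0,0,0,0,0,0],[0,0,0,0,0,0],[0,0,0,0,0,0]], "jaw": 0}}

```text
clock: 10.43
tcp_pos: [0.577, -0.1552, 0.1791]
orientation: [2.489, 1.917, -0.001]
contact_force: [0.3, -0.4, -0.3]
grip_width: 0.0854
gripper_force: 0.0
```

Call:
{"api": "step_arm", "payload": {"rows": [[0,0,0.01,0,0,0],[0,0,0.04,0,0,0],[0,0,0.09,0,0,0],[0,0,0.14,0,0,0],[0,0,0.18,0,0,0]]}}

```text
clock: 10.85
tcp_pos: [0.5774, -0.1554, 0.2899]
orientation: [2.488, 1.916, 0.001]
contact_force: [1.2, -0.4, 0.1]
grip_width: 0.0855
gripper_force: 0.0
```

Call:
{"api": "step_arm", "payload": {"rows": [[0.006,0.022,0,-0.032,0.008,0],[0.012,0.045,0,-0.065,0.017,0],[0.018,0.067,0,-0.098,0.025,0],[0.024,0.09,0,-0.13,0.034,0],[0.03,0.111,0,-0.161,0.042,0]], "jaw": 1, "squeeze": 60}}

```text
clock: 11.27
tcp_pos: [0.596, -0.0869, 0.2887]
orientation: [2.184, 1.683, -0.585]
contact_force: [0.4, 0.4, -0.1]
grip_width: 0.0255
gripper_force: 0.0
```

Call:
{"api": "step_arm", "payload": {"rows": [[0,0,-0.03,0,0,0],[0,0,-0.05,0,0,0],[0,0,-0.05,0,0,0],[0,0,-0.05,0,0,0]]}}

```text
clock: 11.6
tcp_pos: [0.5943, -0.0901, 0.2576]
orientation: [2.191, 1.683, -0.587]
contact_force: [0.0, 0.1, -0.8]
grip_width: -0.0002
gripper_force: 0.0
```

```bash
python3 - <<'E'
from h import *
o=r.get_obs();print(o['joints'].round(2),o['tcp_pos'],o['orientation'],o['contact_force'])
from scipy.spatial.transform import Rotation as R
M=R.from_rotvec(o['orientation']).as_matrix();print(M.round(3),'tip',o['tcp_pos']+.014*M[:,2])
t=shot('top');s=shot('scene')
f=lambda im,x,y,w,h,k:cv2.resize(im[y:y+h,x:x+w,::-1],None,fx=k,fy=k,interpolation=cv2.INTER_CUBIC)
cv2.imwrite('pics/c4.png',np.hstack([f(t,325,155,80,95,5),f(s,320,170,80,95,5)]))
E
```

```text
[-0.65  0.51  0.64  1.71  0.22  1.18 -0.41] [ 0.59429999 -0.09008336  0.25763728] [ 2.1905602   1.68328296 -0.58662199] [ 0.02616507  0.06169777 -0.81302826]
[[ 0.223  0.966 -0.128]
 [ 0.837 -0.257 -0.483]
 [-0.5    0.001 -0.866]] tip [ 0.59250573 -0.09685216  0.24551441]
```

View pics/c4.png

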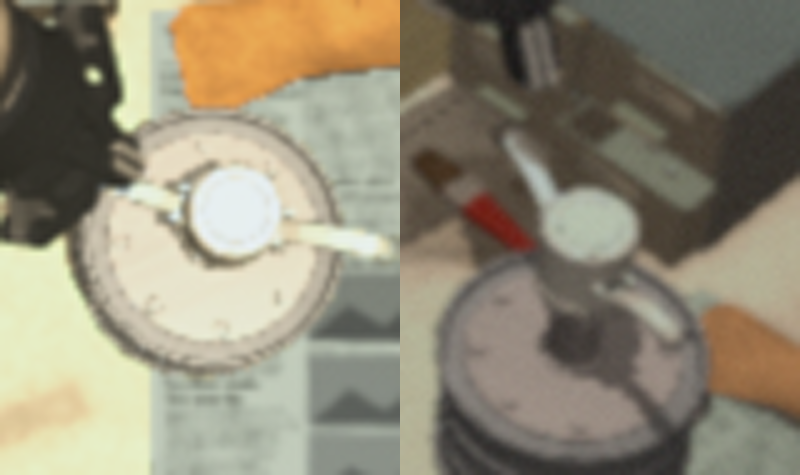

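The top crop shows the cap seated at (372,197), with arm a pointing at (402,204). The shut fingertips are over arm b at about (350,187), and the gripper is clear of everything.

```bash
cat > plan.py <<'E'
import numpy as np
def plan(cmd,phis,az,beta,C=(.5778,-.1555),hz=.167,press=0.,sw=.5,so=.055,si=.050):
    u=np.array([np.cos(az),np.sin(az)]);e=np.array([np.cos(beta),-np.sin(beta)]);d=np.array([-np.sin(beta),-np.cos(beta)])
    cmd=np.array(cmd,float)
    for p in phis:
        n=np.array([np.sin(p),np.cos(p)]);a=np.array([np.cos(p),-np.sin(p)])
        s,k=(so,-1) if p<sw else (si,1)
        T=np.array([.028,hz])+s*a+(.003-press)*n+k*.011*e-.014*d
        P=np.r_[np.array(C)+T[0]*u,T[1]]
        print(round(p,2),'tcp',P.round(4),'shift',((P-cmd)/.6).round(4)); 
        cmd=P
E
python3 - <<'E'
from plan import *
print('approach');plan((.595,-.0886,.2571),[-.61,-.5,-.35,-.2,-.05,.1,.25,.4,.49],np.radians(75.3),np.radians(30),press=.0)
plan((.595,-.0886,.2571),[.45,.55,.65,.8,.95,1.1,1.25,1.4,1.535],np.radians(75.3),np.radians(30),sw=.44)
E
```

```text
approach
-0.61 tcp [ 0.5953 -0.0889  0.2186] shift [ 0.0004 -0.0005 -0.0642]
-0.5 tcp [ 0.5961 -0.0856  0.2136] shift [ 0.0015  0.0056 -0.0083]
-0.35 tcp [ 0.5971 -0.0819  0.2063] shift [ 0.0016  0.0061 -0.0122]
-0.2 tcp [ 0.5978 -0.0793  0.1985] shift [ 0.0011  0.0043 -0.013 ]
-0.05 tcp [ 0.5982 -0.0779  0.1904] shift [ 0.0006  0.0024 -0.0135]
0.1 tcp [ 0.5982 -0.0776  0.1821] shift [ 0.0001  0.0004 -0.0138]
0.25 tcp [ 0.598  -0.0786  0.1739] shift [-0.0004 -0.0016 -0.0137]
0.4 tcp [ 0.5974 -0.0807  0.166 ] shift [-0.0009 -0.0036 -0.0133]
0.49 tcp [ 0.5969 -0.0826  0.1614] shift [-0.0008 -0.003  -0.0076]
0.45 tcp [ 0.6009 -0.0676  0.1546] shift [ 0.0098  0.035  -0.1709]
0.55 tcp [ 0.6003 -0.0697  0.15  ] shift [-0.0009 -0.0034 -0.0075]
0.65 tcp [ 0.5997 -0.0722  0.1458] shift [-0.0011 -0.0042 -0.0072]
0.8 tcp [ 0.5985 -0.0767  0.1398] shift [-0.002  -0.0075 -0.0098]
0.95 tcp [ 0.5971 -0.0819  0.1347] shift [-0.0023 -0.0088 -0.0086]
1.1 tcp [ 0.5955 -0.0879  0.1304] shift [-0.0026 -0.0099 -0.0071]
1.25 tcp [ 0.5938 -0.0944  0.1271] shift [-0.0029 -0.0109 -0.0055]
1.4 tcp [ 0.592  -0.1014  0.1249] shift [-0.003  -0.0115 -0.0038]
1.53 tcp [ 0.5903 -0.1078  0.1238] shift [-0.0028 -0.0107 -0.0018]
```

Call:
{"api": "step_arm", "payload": {"rows": [[0,0,-0.03,0,0,0],[0,0,-0.05,0,0,0],[0,0,-0.064,0,0,0],[0,0,-0.064,0,0,0]]}}

```text
clock: 12.03
tcp_pos: [0.594, -0.0887, 0.2176]
orientation: [2.19, 1.686, -0.588]
contact_force: [-0.7, 0.6, -0.2]
grip_width: -0.0
gripper_force: 0.0
```

Call:
{"api": "step_arm", "payload": {"rows": [[0.0007,0.003,-0.004,0,0,0],[0.0015,0.006,-0.008,0,0,0],[0.0022,0.009,-0.014,0,0,0],[0.003,0.012,-0.02,0,0,0],[0.003,0.012,-0.02,0,0,0]]}}

```text
clock: 12.45
tcp_pos: [0.597, -0.0804, 0.2065]
orientation: [2.188, 1.687, -0.584]
contact_force: [0.7, 0.5, -0.5]
grip_width: 0.0002
gripper_force: 0.1
```

Call:
{"api": "step_arm", "payload": {"rows": [[0.0006,0.002,-0.006,0,0,0],[0.0012,0.004,-0.013,0,0,0],[0.0016,0.006,-0.02,0,0,0],[0.002,0.0065,-0.027,0,0,0],[0.002,0.0065,-0.027,0,0,0]]}}

```text
clock: 12.87
tcp_pos: [0.5988, -0.076, 0.1901]
orientation: [2.187, 1.688, -0.582]
contact_force: [2.2, 2.6, 2.2]
grip_width: 0.0003
gripper_force: 1.5
```

Call:
{"api": "step_arm", "payload": {"rows": [[0,0.0002,-0.007,0,0,0],[0.0001,0.0004,-0.014,0,0,0],[0,-0.0005,-0.021,0,0,0],[-0.0003,-0.0012,-0.0275,0,0,0],[-0.0003,-0.0012,-0.0275,0,0,0]]}}

```text
clock: 13.28
tcp_pos: [0.5984, -0.0763, 0.1733]
orientation: [2.188, 1.689, -0.582]
contact_force: [0.5, 3.1, 1.9]
grip_width: 0.0001
gripper_force: 1.5
```

```bash
python3 - <<'E'
from h import *
t=shot('top');s=shot('scene')
f=lambda im,x,y,w,h,k:cv2.resize(im[y:y+h,x:x+w,::-1],None,fx=k,fy=k,interpolation=cv2.INTER_CUBIC)
cv2.imwrite('pics/c5.png',np.hstack([f(t,325,155,80,95,5),f(s,320,170,80,95,5)]))
E
```

```text
(no output)
```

View pics/c5.png

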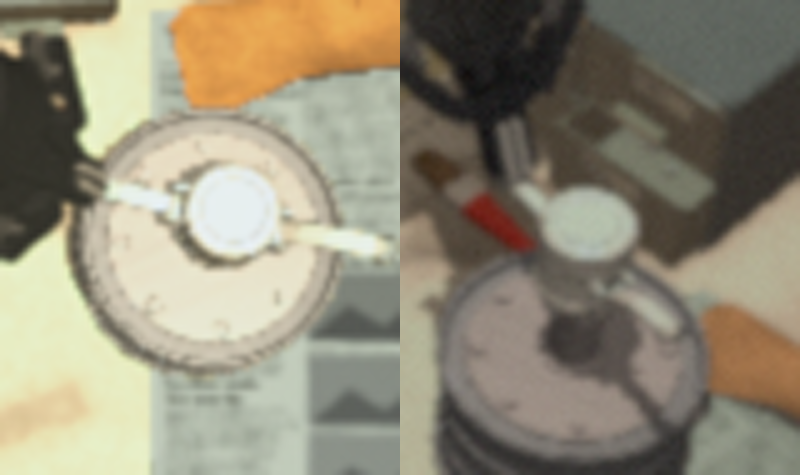

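The crops show arm b swung to about level, with the fingertip on its outer end (top ≈343,191).

Call:
{"api": "step_arm", "payload": {"rows": [[-0.0004,-0.0018,-0.0067,0,0,0],[-0.0009,-0.0036,-0.0133,0,0,0],[-0.0013,-0.005,-0.018,0,0,0],[-0.0013,-0.005,-0.018,0,0,0]]}}

```text
clock: 13.72
tcp_pos: [0.5975, -0.0799, 0.1628]
orientation: [2.188, 1.688, -0.582]
contact_force: [2.5, 4.5, 1.2]
grip_width: 0.0003
gripper_force: 1.7
```

Call:
{"api": "step_arm", "payload": {"rows": [[0.002,0.008,-0.005,0,0,0],[0.004,0.016,-0.01,0,0,0],[0.006,0.023,-0.015,0,0,0],[0.006,0.023,-0.015,0,0,0]]}}

```text
clock: 14.05
tcp_pos: [0.6004, -0.0661, 0.1533]
orientation: [2.188, 1.688, -0.586]
contact_force: [0.4, -0.4, -0.7]
grip_width: -0.0
gripper_force: 0.0
```

Call:
{"api": "step_arm", "payload": {"rows": [[-0.0009,-0.0034,-0.0075,0,0,0],[-0.002,-0.0076,-0.0147,0,0,0],[-0.003,-0.0113,-0.0196,0,0,0],[-0.003,-0.0113,-0.0196,0,0,0]]}}

```text
clock: 14.38
tcp_pos: [0.5986, -0.0738, 0.1419]
orientation: [2.189, 1.687, -0.584]
contact_force: [0.8, 3.3, 0.1]
grip_width: 0.0002
gripper_force: 1.1
```

Call:
{"api": "step_arm", "payload": {"rows": [[-0.001,-0.0038,-0.0049,0,0,0],[-0.002,-0.008,-0.009,0,0,0],[-0.0033,-0.0126,-0.0135,0,0,0],[-0.0033,-0.0126,-0.0135,0,0,0]]}}

```text
clock: 14.72
tcp_pos: [0.5968, -0.0812, 0.1339]
orientation: [2.189, 1.687, -0.584]
contact_force: [2.4, 3.0, -2.0]
grip_width: 0.0001
gripper_force: 1.8
```

Call:
{"api": "step_arm", "payload": {"rows": [[-0.0013,-0.005,-0.0036,0,0,0],[-0.0026,-0.0099,-0.0071,0,0,0],[-0.004,-0.0155,-0.01,0,0,0],[-0.004,-0.0155,-0.01,0,0,0]]}}

```text
clock: 15.05
tcp_pos: [0.5943, -0.0905, 0.128]
orientation: [2.189, 1.687, -0.584]
contact_force: [1.4, 4.6, -2.9]
grip_width: -0.0002
gripper_force: 2.1
```

Call:
{"api": "step_arm", "payload": {"rows": [[-0.0015,-0.0053,-0.0026,0,0,0],[-0.003,-0.011,-0.0045,0,0,0],[-0.0045,-0.0168,-0.0064,0,0,0],[-0.0045,-0.0168,-0.0064,0,0,0]]}}

```text
clock: 15.38
tcp_pos: [0.5912, -0.1005, 0.1238]
orientation: [2.19, 1.687, -0.584]
contact_force: [0.4, 4.0, -8.1]
grip_width: 0.0
gripper_force: 3.2
```

```bash
python3 - <<'E'
from h import *
o=r.get_obs();print(o['contact_force'],o['moment'])
t=shot('top');s=shot('scene')
f=lambda im,x,y,w,h,k:cv2.resize(im[y:y+h,x:x+w,::-1],None,fx=k,fy=k,interpolation=cv2.INTER_CUBIC)
cv2.imwrite('pics/c6.png',np.hstack([f(t,335,170,50,70,8),f(s,330,180,50,70,8)]))
E
```

```text
[ 0.43282566  3.98463692 -8.08120853] [ 2.1309305  -0.51306002 -0.00882617]
```

View pics/c6.png

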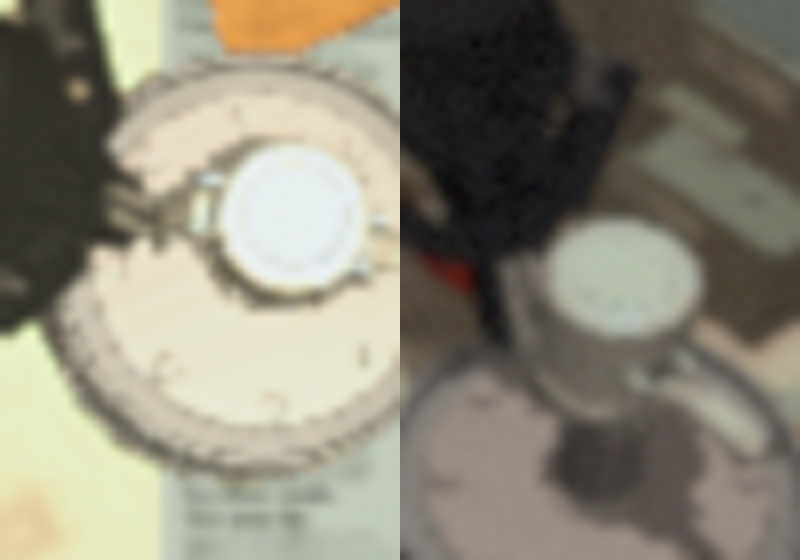

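Top crop shows arm b nearly hanging at (357,197) beside the cap. The pressing force is small, so I'll continue inward gently.

Call:
{"api": "step_arm", "payload": {"rows": [[-0.0006,-0.002,-0.001,0,0,0],[-0.001,-0.004,-0.002,0,0,0],[-0.0017,-0.0064,-0.0025,0,0,0],[-0.0017,-0.0064,-0.0025,0,0,0]]}}

```text
clock: 15.82
tcp_pos: [0.5905, -0.1043, 0.1229]
orientation: [2.189, 1.687, -0.585]
contact_force: [0.2, 4.7, -7.1]
grip_width: -0.0004
gripper_force: 3.7
```

Call:
{"api": "step_arm", "payload": {"rows": [[-0.0006,-0.002,-0.0005,0,0,0],[-0.0013,-0.005,-0.001,0,0,0],[-0.0013,-0.005,-0.001,0,0,0]]}}

```text
clock: 16.07
tcp_pos: [0.5896, -0.1074, 0.1223]
orientation: [2.189, 1.687, -0.585]
contact_force: [1.4, 3.8, -7.9]
grip_width: 0.0002
gripper_force: 3.9
```

Call:
{"api": "step_arm", "payload": {"rows": [[-0.0005,-0.002,-0.0003,0,0,0],[-0.0009,-0.0033,-0.0005,0,0,0],[-0.0009,-0.0033,-0.0005,0,0,0]]}}

```text
clock: 16.32
tcp_pos: [0.5892, -0.1095, 0.122]
orientation: [2.189, 1.687, -0.585]
contact_force: [1.0, 4.8, -11.3]
grip_width: -0.0002
gripper_force: 4.3
```

Call:
{"api": "step_arm", "payload": {"rows": [[-0.0005,-0.0016,0,0,0,0],[-0.0005,-0.0016,0,0,0,0]]}}

```text
clock: 16.48
tcp_pos: [0.5891, -0.1111, 0.1227]
orientation: [2.188, 1.686, -0.585]
contact_force: [-0.0, 3.7, -3.8]
grip_width: 0.0001
gripper_force: 2.4
```

Call:
{"api": "step_arm", "payload": {"rows": [[-0.0005,-0.0016,0,0,0,0],[-0.0005,-0.0016,0,0,0,0],[-0.0005,-0.0016,0,0,0,0]]}}

```text
clock: 16.73
tcp_pos: [0.589, -0.1124, 0.1231]
orientation: [2.188, 1.685, -0.585]
contact_force: [-0.1, 2.6, -3.7]
grip_width: 0.0001
gripper_force: 1.9
```

Call:
{"api": "step_arm", "payload": {"rows": [[-0.0005,-0.0016,0,0,0,0],[-0.0005,-0.0016,0,0,0,0],[-0.0005,-0.0016,0,0,0,0]]}}

```text
clock: 16.98
tcp_pos: [0.5888, -0.1131, 0.1229]
orientation: [2.188, 1.685, -0.584]
contact_force: [-0.3, 2.3, -1.5]
grip_width: 0.0002
gripper_force: 1.5
```

Call:
{"api": "step_arm", "payload": {"rows": [[-0.0005,-0.0016,0,0,0,0],[-0.001,-0.0032,0,0,0,0],[-0.001,-0.0032,0,0,0,0]]}}

```text
clock: 17.23
tcp_pos: [0.5883, -0.1147, 0.1227]
orientation: [2.188, 1.686, -0.583]
contact_force: [1.2, 3.2, -0.9]
grip_width: 0.0
gripper_force: 1.6
```

Call:
{"api": "step_arm", "payload": {"rows": [[-0.0005,-0.0016,0,0,0,0],[-0.0005,-0.0016,0,0,0,0],[-0.0005,-0.0016,0,0,0,0]]}}

```text
clock: 17.48
tcp_pos: [0.5882, -0.115, 0.1226]
orientation: [2.188, 1.687, -0.583]
contact_force: [1.4, 3.4, -0.6]
grip_width: -0.0001
gripper_force: 2.3
```

Call:
{"api": "step_arm", "payload": {"rows": [[-0.0005,-0.0018,0,0,0,0],[-0.0005,-0.0018,0,0,0,0],[-0.0005,-0.0018,0,0,0,0]]}}

```text
clock: 17.73
tcp_pos: [0.5881, -0.1155, 0.1225]
orientation: [2.188, 1.687, -0.582]
contact_force: [0.8, 6.1, -0.4]
grip_width: 0.0002
gripper_force: 2.9
```

Call:
{"api": "step_arm", "payload": {"rows": [[-0.0005,-0.0018,0,0,0,0],[-0.0005,-0.0018,0,0,0,0],[-0.0005,-0.0018,0,0,0,0]]}}

```text
clock: 17.98
tcp_pos: [0.5881, -0.116, 0.1224]
orientation: [2.188, 1.688, -0.581]
contact_force: [1.0, 8.2, 0.4]
grip_width: -0.0
gripper_force: 3.5
```

Call:
{"api": "step_arm", "payload": {"rows": [[-0.0005,-0.0018,0,0,0,0],[-0.001,-0.0036,0,0,0,0],[-0.001,-0.0036,0,0,0,0]]}}

```text
clock: 18.23
tcp_pos: [0.588, -0.1166, 0.1223]
orientation: [2.188, 1.69, -0.578]
contact_force: [-0.0, 12.1, 2.4]
grip_width: -0.0003
gripper_force: 4.9
```

Call:
{"api": "step_arm", "payload": {"rows": [[-0.0005,-0.0018,0,0,0,0],[-0.0005,-0.0018,0,0,0,0],[-0.0005,-0.0018,0,0,0,0]]}}

```text
clock: 18.48
tcp_pos: [0.5881, -0.1168, 0.1222]
orientation: [2.188, 1.691, -0.577]
contact_force: [1.1, 13.6, 3.0]
grip_width: 0.0001
gripper_force: 5.8
```

Call:
{"api": "step_arm", "payload": {"rows": [[-0.0005,-0.0018,0,0,0,0],[-0.0008,-0.003,0,0,0,0],[-0.0008,-0.003,0,0,0,0]]}}

```text
clock: 18.73
tcp_pos: [0.5881, -0.1171, 0.122]
orientation: [2.188, 1.693, -0.574]
contact_force: [1.1, 17.8, 3.3]
grip_width: -0.0002
gripper_force: 7.3
```

Call:
{"api": "step_arm", "payload": {"rows": [[0.004,0.016,0.001,0,0,0],[0.012,0.045,0.01,0,0,0],[0.02,0.08,0.05,0,0,0],[0.025,0.1,0.1,0,0,0],[0.025,0.1,0.16,0,0,0]]}}

```text
clock: 19.15
tcp_pos: [0.6006, -0.0603, 0.2182]
orientation: [2.184, 1.69, -0.588]
contact_force: [0.5, 0.7, 0.2]
grip_width: 0.0
gripper_force: 0.0
```

```bash
python3 - <<'E'
from h import *
o=r.get_obs();print(o['joints'].round(2),o['tcp_pos'],o['orientation'],o['contact_force'])
t=shot('top');s=shot('scene')
f=lambda im,x,y,w,h,k:cv2.resize(im[y:y+h,x:x+w,::-1],None,fx=k,fy=k,interpolation=cv2.INTER_CUBIC)
cv2.imwrite('pics/c7.png',np.hstack([f(t,335,170,50,70,8),f(s,330,190,50,70,8)]))
E
```

```text
[-0.67  0.57  0.61  1.72  0.19  1.14 -0.45] [ 0.60059039 -0.06027086  0.21816449] [ 2.18436391  1.69037753 -0.58836343] [0.48137863 0.67529669 0.17520267]
```

View pics/c7.png

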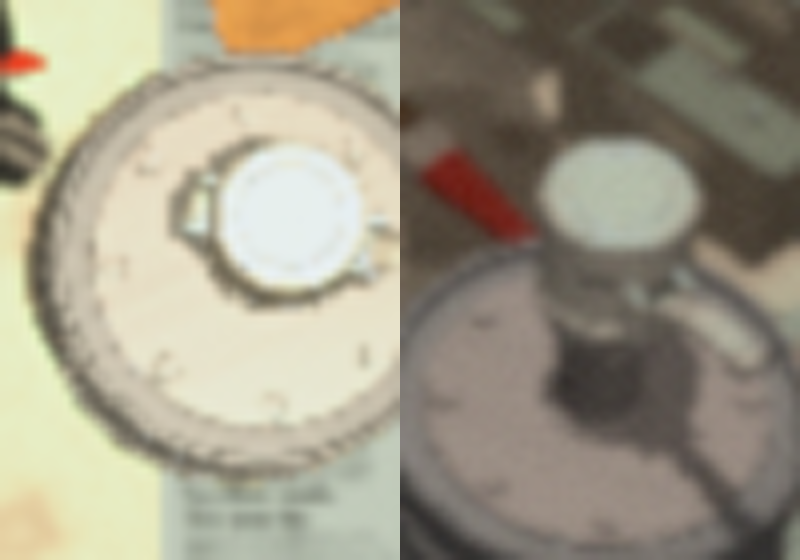

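Arm b now hangs flat against the adaptor side; only its lug shows, at top (360,196). On to arm a, with the tilt mirrored.

Call:
{"api": "step_arm", "payload": {"rows": [[0,0,0.05,0,0,0],[0,0,0.1,0.035,-0.009,0],[-0.002,-0.008,0.15,0.07,-0.018,0],[-0.007,-0.03,0.17,0.105,-0.027,0],[-0.015,-0.06,0.17,0.14,-0.0365,0]]}}

```text
clock: 19.67
tcp_pos: [0.5937, -0.0996, 0.3248]
orientation: [2.452, 1.891, -0.069]
contact_force: [0.4, 0.2, -2.2]
grip_width: 0.0002
gripper_force: 0.0
```

Call:
{"api": "step_arm", "payload": {"rows": [[-0.01,-0.04,0,0.035,-0.009,0],[-0.02,-0.08,0,0.07,-0.018,0],[-0.03,-0.12,0,0.105,-0.027,0],[-0.041,-0.165,0,0.14,-0.0365,0],[-0.052,-0.2055,0,0.182,-0.0475,0]]}}

```text
clock: 20.08
tcp_pos: [0.5593, -0.225, 0.3215]
orientation: [-2.196, -1.69, -0.581]
contact_force: [0.5, 1.1, -0.3]
grip_width: 0.0001
gripper_force: 0.0
```

Call:
{"api": "step_arm", "payload": {"rows": [[0,0,0,0,0,0],[0,0,-0.04,0,0,0],[0,0,-0.08,0,0,0],[0,0,-0.1,0,0,0],[0,0,-0.1,0,0,0]]}}

```text
clock: 20.5
tcp_pos: [0.5584, -0.2217, 0.2569]
orientation: [-2.195, -1.686, -0.566]
contact_force: [0.2, -0.1, -0.9]
grip_width: -0.0001
gripper_force: 0.0
```

```bash
python3 - <<'E'
from h import *
from scipy.spatial.transform import Rotation as R
o=r.get_obs();print(o['joints'].round(2),o['tcp_pos'],o['contact_force'])
M=R.from_rotvec(o['orientation']).as_matrix();print(M.round(3))
t=shot('top');s=shot('scene')
f=lambda im,x,y,w,h,k:cv2.resize(im[y:y+h,x:x+w,::-1],None,fx=k,fy=k,interpolation=cv2.INTER_CUBIC)
cv2.imwrite('pics/c8.png',np.hstack([f(t,345,165,75,80,5),f(s,335,180,75,80,5)]))
E
cat > plan2.py <<'E'
import numpy as np
def plan(cmd,phis,az,b,C=(.5778,-.1555),hz=.167,hw=.003,s=.049):
    u=np.array([np.cos(az),np.sin(az)]);e=np.array([np.cos(b),-np.sin(b)]);d=np.array([-np.sin(b),-np.cos(b)])
    cmd=np.array(cmd,float)
    for p in phis:
        n=np.array([np.sin(p),np.cos(p)]);a=np.array([np.cos(p),-np.sin(p)])
        k=np.clip((p-b)/.3,-1,1)
        T=np.array([.028,hz])+s*a+.003*n+k*hw*e-.014*d
        P=np.r_[np.array(C)+T[0]*u,T[1]]
        print(round(p,2),P.round(4),'shift',((P-cmd)/.6).round(4));cmd=P
E
python3 -c "
from plan2 import *
plan((.5604,-.2222,.2601),[-.61,-.4,-.2,0,.2,.4,.6,.75,.9,1.05,1.2,1.35,1.45,1.535],np.radians(-104.7),np.radians(30))"
```

```text
[ 0.17  0.48  0.49  1.7  -0.72  1.32  0.67] [ 0.558362   -0.22165262  0.25693606] [ 0.2341149  -0.05199661 -0.92236858]
[[ 0.227  0.967  0.118]
 [ 0.842 -0.256  0.475]
 [ 0.489 -0.008 -0.872]]
-0.61 [ 0.5598 -0.224   0.2112] shift [-0.001  -0.003  -0.0816]
-0.4 [ 0.5584 -0.2294  0.2025] shift [-0.0023 -0.0089 -0.0145]
-0.2 [ 0.5575 -0.2327  0.1933] shift [-0.0015 -0.0056 -0.0153]
0 [ 0.5571 -0.2342  0.1836] shift [-0.0007 -0.0025 -0.0161]
0.2 [ 0.5572 -0.2339  0.1738] shift [ 0.0002  0.0006 -0.0163]
0.4 [ 0.5574 -0.2331  0.1634] shift [ 0.0003  0.0013 -0.0173]
0.6 [ 0.5581 -0.2308  0.1536] shift [ 0.001   0.0039 -0.0165]
0.75 [ 0.5588 -0.2279  0.1468] shift [ 0.0012  0.0047 -0.0113]
0.9 [ 0.5599 -0.2236  0.1411] shift [ 0.0019  0.0072 -0.0095]
1.05 [ 0.5614 -0.218   0.1366] shift [ 0.0025  0.0094 -0.0075]
1.2 [ 0.563  -0.2117  0.133 ] shift [ 0.0027  0.0104 -0.006 ]
1.35 [ 0.5648 -0.2051  0.1305] shift [ 0.0029  0.0111 -0.0043]
1.45 [ 0.566  -0.2005  0.1293] shift [ 0.002   0.0077 -0.0019]
1.53 [ 0.5671 -0.1965  0.1288] shift [ 0.0017  0.0067 -0.001 ]
```

View pics/c8.png

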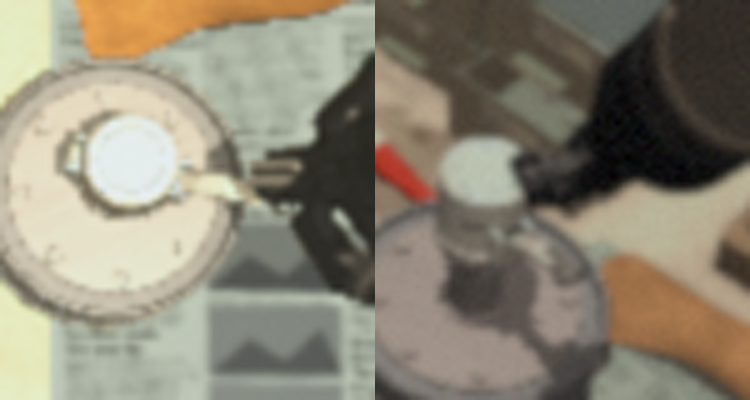

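Top crop shows the fingertips near (400,199) and arm a running from about (383,201) to (398,207). I'll check the lateral alignment by projection.

```bash
python3 - <<'E'
from h import *
o=r.get_obs();print(o['tcp_pos'])
from scipy.spatial.transform import Rotation as R
M=R.from_rotvec(o['orientation']).as_matrix();T=o['tcp_pos']+.014*M[:,2]
g=lambda p:((proj('top',p)-[345,165])*5).round(0)
print('tip',g(T),'back',g(T-.04*M[:,2]),'captop',g([.5778,-.1555,.2]))
for a in(-100,-104.7,-110):
    v=np.array([np.cos(np.radians(a)),np.sin(np.radians(a))])
    print(a,[g(np.r_[np.array([.5778,-.1555])+(.028+s*.82)*v,.167+s*.573]) for s in(.02,.045,.065)])
E
```

```text
[ 0.56025856 -0.22201733  0.26046478]
tip [261. 166.] back [312. 165.] captop [131. 152.]
-100 [array([207., 170.]), array([249., 172.]), array([283., 174.])]
-104.7 [array([206., 177.]), array([247., 182.]), array([281., 186.])]
-110 [array([204., 184.]), array([244., 193.]), array([278., 200.])]
```

Call:
{"api": "step_arm", "payload": {"rows": [[-0.004,-0.003,-0.04,0,0,0],[-0.004,-0.003,-0.07,0,0,0],[-0.004,-0.003,-0.0816,0,0,0],[-0.005,-0.007,-0.089,0,0,0],[-0.0063,-0.0119,-0.0961,0,0,0]]}}

```text
clock: 21.02
tcp_pos: [0.5576, -0.2286, 0.2041]
orientation: [-2.194, -1.694, -0.575]
contact_force: [-0.2, 2.3, 1.5]
grip_width: 0.0001
gripper_force: 0.9
```

Call:
{"api": "step_arm", "payload": {"rows": [[-0.0008,-0.0028,-0.0076,0,0,0],[-0.0015,-0.0056,-0.0153,0,0,0],[-0.0019,-0.007,-0.0234,0,0,0],[-0.0022,-0.0081,-0.0314,0,0,0],[-0.0022,-0.0081,-0.0314,0,0,0]]}}

```text
clock: 21.43
tcp_pos: [0.5553, -0.2344, 0.1831]
orientation: [-2.197, -1.691, -0.572]
contact_force: [1.0, -0.3, 1.7]
grip_width: 0.0001
gripper_force: 0.8
```

Call:
{"api": "step_arm", "payload": {"rows": [[0.0001,0.0003,-0.008,0,0,0],[0.0002,0.0006,-0.0163,0,0,0],[0.0003,0.0012,-0.025,0,0,0],[0.0005,0.0019,-0.0336,0,0,0],[0.0005,0.0019,-0.0336,0,0,0]]}}

```text
clock: 21.85
tcp_pos: [0.5554, -0.2323, 0.1624]
orientation: [-2.195, -1.691, -0.571]
contact_force: [0.3, -0.9, 0.6]
grip_width: -0.0002
gripper_force: 0.5
```

Call:
{"api": "step_arm", "payload": {"rows": [[0.0005,0.002,-0.008,0,0,0],[0.001,0.0039,-0.0165,0,0,0],[0.001,0.0039,-0.0165,0,0,0]]}}

```text
clock: 22.1
tcp_pos: [0.5561, -0.23, 0.1527]
orientation: [-2.196, -1.691, -0.572]
contact_force: [0.4, -0.4, 1.2]
grip_width: 0.0003
gripper_force: 0.7
```

Call:
{"api": "step_arm", "payload": {"rows": [[0.0012,0.0047,-0.0113,0,0,0],[0.0022,0.0083,-0.016,0,0,0],[0.0031,0.0119,-0.0208,0,0,0],[0.0031,0.0119,-0.0208,0,0,0]]}}

```text
clock: 22.43
tcp_pos: [0.5582, -0.2229, 0.1407]
orientation: [-2.196, -1.692, -0.572]
contact_force: [0.3, -2.2, 2.2]
grip_width: -0.0001
gripper_force: 1.1
```

Call:
{"api": "step_arm", "payload": {"rows": [[0.0012,0.0047,-0.004,0,0,0],[0.0025,0.0094,-0.0075,0,0,0],[0.0038,0.0146,-0.0105,0,0,0],[0.0052,0.0198,-0.0135,0,0,0],[0.0052,0.0198,-0.0135,0,0,0]]}}

```text
clock: 22.85
tcp_pos: [0.5615, -0.2105, 0.1328]
orientation: [-2.195, -1.692, -0.572]
contact_force: [0.3, -2.6, 0.0]
grip_width: -0.0001
gripper_force: 0.9
```

Call:
{"api": "step_arm", "payload": {"rows": [[0.0015,0.0055,-0.0021,0,0,0],[0.0029,0.0111,-0.0043,0,0,0],[0.0029,0.0111,-0.0043,0,0,0]]}}

```text
clock: 23.1
tcp_pos: [0.5632, -0.2039, 0.1304]
orientation: [-2.195, -1.692, -0.573]
contact_force: [1.1, -2.3, 1.4]
grip_width: 0.0
gripper_force: 1.1
```

Call:
{"api": "step_arm", "payload": {"rows": [[0.001,0.004,-0.001,0,0,0],[0.002,0.0077,-0.0019,0,0,0],[0.003,0.011,-0.0025,0,0,0],[0.003,0.011,-0.0025,0,0,0]]}}

```text
clock: 23.43
tcp_pos: [0.5646, -0.199, 0.1291]
orientation: [-2.198, -1.692, -0.572]
contact_force: [-0.8, -4.6, 2.9]
grip_width: -0.0001
gripper_force: 2.2
```

Call:
{"api": "step_arm", "payload": {"rows": [[0.0005,0.0018,-0.0004,0,0,0],[0.0008,0.003,-0.0005,0,0,0],[0.0008,0.003,-0.0005,0,0,0]]}}

```text
clock: 23.68
tcp_pos: [0.5648, -0.1987, 0.129]
orientation: [-2.2, -1.692, -0.571]
contact_force: [-2.2, -7.8, 3.0]
grip_width: 0.0
gripper_force: 3.5
```

Call:
{"api": "step_arm", "payload": {"rows": [[0.0005,0.0018,0,0,0,0],[0.001,0.0036,0,0,0,0],[0.001,0.0036,0,0,0,0]]}}

```text
clock: 23.93
tcp_pos: [0.5649, -0.1983, 0.1289]
orientation: [-2.203, -1.692, -0.569]
contact_force: [-3.2, -11.3, 3.5]
grip_width: -0.0002
gripper_force: 5.2
```

Call:
{"api": "step_arm", "payload": {"rows": [[0.0005,0.0018,0,0,0,0],[0.001,0.0036,0,0,0,0],[0.001,0.0036,0,0,0,0]]}}

```text
clock: 24.18
tcp_pos: [0.565, -0.1979, 0.1289]
orientation: [-2.207, -1.692, -0.568]
contact_force: [-4.9, -15.2, 4.0]
grip_width: 0.0004
gripper_force: 6.8
```

Call:
{"api": "step_arm", "payload": {"rows": [[0.0004,0.0018,0,0,0,0],[0.0008,0.003,0,0,0,0],[0.0008,0.003,0,0,0,0]]}}

```text
clock: 24.43
tcp_pos: [0.5652, -0.1976, 0.1288]
orientation: [-2.209, -1.691, -0.566]
contact_force: [-5.6, -17.9, 4.0]
grip_width: -0.0001
gripper_force: 8.2
```

Call:
{"api": "step_arm", "payload": {"rows": [[-0.006,-0.022,0,0,0,0],[-0.014,-0.055,0.01,0,0,0],[-0.022,-0.09,0.05,0,0,0],[-0.03,-0.13,0.1,0,0,0],[-0.04,-0.17,0.16,0,0,0]]}}

```text
clock: 24.85
tcp_pos: [0.5424, -0.2897, 0.2227]
orientation: [-2.191, -1.689, -0.571]
contact_force: [1.1, -0.9, -0.0]
grip_width: 0.0002
gripper_force: 0.0
```

Call:
{"api": "step_arm", "payload": {"rows": [[-0.02,-0.06,0.05,0,0,0],[-0.04,-0.12,0.08,0,0,0],[-0.05,-0.15,0.1,0,0,0],[-0.05,-0.15,0.1,0,0,0]]}}

```text
clock: 25.18
tcp_pos: [0.5107, -0.3872, 0.2861]
orientation: [-2.206, -1.689, -0.572]
contact_force: [0.3, -0.1, -0.6]
grip_width: -0.0006
gripper_force: 0.0
```

```bash
python3 - <<'E'
from h import *
t=shot('top');s=shot('scene')
f=lambda im,x,y,w,h,k:cv2.resize(im[y:y+h,x:x+w,::-1],None,fx=k,fy=k,interpolation=cv2.INTER_CUBIC)
cv2.imwrite('pics/c9.png',np.hstack([f(t,347,172,50,60,8),f(s,333,195,50,60,8)]))
E
```

```text
(no output)
```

View pics/c9.png

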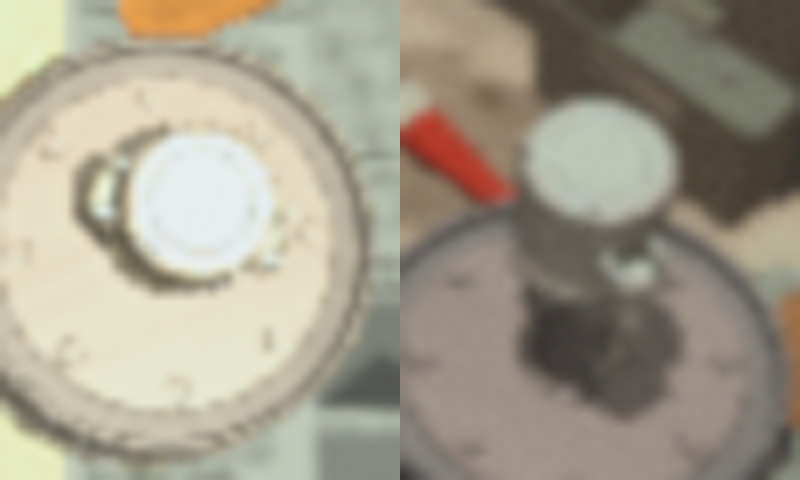

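Both arms hang straight down beside the adaptor: lugs at top (359,196) and (380,202), nothing sticking out. Each was pressed against its stop at about 18 N, and the robot is clear. Handing in.

```bash
python3 -c "
from bench import r
print(r.hand_in())"
```

```text
the job is handed in; nothing more can be done
None
```

The job is handed in: the cap was seated with a steady push of about 20.5 N and released, then arm b and after it arm a were swung down to a firm stop at about 18 N each. The verdict isn't shown, and I judged both stops from the force readings and one last picture. I viewed 11 pictures, one over the limit of 10.

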